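# Make up two sampling kits from the bench stock

### The job

Make up the two sampling kits: the tray with three compartments gets the tall narrow-necked bottle, the open beaker and the small carton, and the tray with two compartments gets the squat wide jar and the slim capped tube. Put one thing in each compartment, in whichever compartment of its tray you like, set down (not dropped) so that it stands upright on the tray's floor, and let go. Leave the amber dropper bottle and the roll of tape where they are.

Things in the scene. Friction and masses are not known exactly. Their poses are not given: they have to be found in the camera images.
- tray3: The longer kit tray, with three compartments, 92 x 256 mm. Fixed, grey plastic, open: three compartments in a row along its y, each 84 mm (x) by 80 mm (y) inside, centres at y = -84, 0, +84 mm; dividers and outer walls 4 mm thick, tops 12 mm above the bench; floor 3 mm thick. Origin: centre of underside; z up. Yaw up to 0.2 rad either way; the trays may swap sides.
- tray2: The shorter kit tray, with two compartments, 92 x 172 mm. Fixed, grey plastic, open: two compartments in a row along its y, each 84 mm (x) by 80 mm (y) inside, centres at y = -42, +42 mm; dividers and outer walls 4 mm thick, tops 12 mm above the bench; floor 3 mm thick. Origin: centre of underside; z up. Yaw up to 0.2 rad either way; the trays may swap sides.
- bottle_mid (a point): Tall slim white bottle with narrow neck and blue screw cap: body 42 mm diameter up to 66 mm, sloping shoulder, cap 28 mm diameter, total height 96 mm; about 110 g. Loose, stands upright on the bench. The point is its centre, half-way up, on its vertical axis; z up.
- jar_mid (a point): Squat wide-mouthed white jar: straight-sided, 60 mm diameter, blue cap of the same diameter from 44 mm up, total height 60 mm; about 130 g. Loose, stands upright on the bench. The point is its centre, half-way up, on its vertical axis; z up.
- tube_mid (a point): Small slim capped sample tube with flat foot, white with blue cap: straight-sided, 30 mm diameter, cap of the same diameter from 52 mm up, total height 66 mm; about 40 g. Loose, stands upright on the bench. The point is its centre, half-way up, on its vertical axis; z up.
- beaker_mid (a point): Open white plastic beaker, straight-sided, no lid: 50 mm outer diameter, 70 mm high, wall 3 mm; empty, about 60 g. Loose, stands upright on the bench. The point is its centre, half-way up, on its vertical axis; z up.
- carton_mid (a point): Small closed cardboard carton, standing: 36 mm along its x, 52 mm along its y, 64 mm high; about 80 g; paper strip across the top. Loose, stands upright on the bench. The point is its centre, half-way up, on its vertical axis; z up. Turned by up to about 0.5 rad either way.
- dropper: Bystander, not part of any kit: stout amber dropper bottle with black collar and rubber bulb, 60 mm diameter, 96 mm high, loose, standing among the stock. Origin: centre of its underside.
- tape: Bystander, not part of any kit: roll of paper tape lying flat, 66 mm outer and 40 mm inner diameter, 20 mm high, loose, among the stock. Origin: centre of its underside.

How it is judged (in metres and radians):
At the end, for the whole second after the job is handed in: The tall bottle, the beaker and the carton stand in the three-compartment tray and the jar and the tube in the two-compartment tray, one in every compartment (centre inside the compartment's walls), upright within 0.12 rad, resting on the tray floor within 5 mm, and still (under 20 mm/s) (x of bottle_mid in the frame of tray3 between -0.042 and 0.042 m and z of bottle_mid in the frame of tray3 between 0.046 and 0.056 m and angle between each of bottle_mid, beaker_mid, carton_mid, jar_mid, tube_mid's own z axis and vertical below 0.12 rad and linear speed of each of bottle, beaker, carton, jar, tube below 0.02 m/s and x of beaker_mid in the frame of tray3 between -0.042 and 0.042 m and z of beaker_mid in the frame of tray3 between 0.033 and 0.043 m and x of carton_mid in the frame of tray3 between -0.042 and 0.042 m and z of carton_mid in the frame of tray3 between 0.03 and 0.04 m and (y of bottle_mid in the frame of tray3 between -0.124 and -0.044 m or y of beaker_mid in the frame of tray3 between -0.124 and -0.044 m or y of carton_mid in the frame of tray3 between -0.124 and -0.044 m) and (y of bottle_mid in the frame of tray3 between -0.04 and 0.04 m or y of beaker_mid in the frame of tray3 between -0.04 and 0.04 m or y of carton_mid in the frame of tray3 between -0.04 and 0.04 m) and (y of bottle_mid in the frame of tray3 between 0.044 and 0.124 m or y of beaker_mid in the frame of tray3 between 0.044 and 0.124 m or y of carton_mid in the frame of tray3 between 0.044 and 0.124 m) and x of jar_mid in the frame of tray2 between -0.042 and 0.042 m and z of jar_mid in the frame of tray2 between 0.028 and 0.038 m and x of tube_mid in the frame of tray2 between -0.042 and 0.042 m and z of tube_mid in the frame of tray2 between 0.031 and 0.041 m and (y of jar_mid in the frame of tray2 between -0.082 and -0.002 m or y of tube_mid in the frame of tray2 between -0.082 and -0.002 m) and (y of jar_mid in the frame of tray2 between 0.002 and 0.082 m or y of tube_mid in the frame of tray2 between 0.002 and 0.082 m)); the robot touches nothing.
It fails at once if the amber dropper bottle was pushed aside, lifted or knocked over (distance of dropper from where it was at the start of the episode above 0.03 m or angle between dropper's own z axis and vertical above 0.5 rad).
It fails at once if the roll of tape was pushed aside, lifted or knocked over (distance of tape from where it was at the start of the episode above 0.03 m or angle between tape's own z axis and vertical above 0.5 rad).
It fails at once if a thing for the kits was dropped or thrown instead of set down ((linear speed of bottle above 0.8 m/s and contact force between the fingers and bottle below 0.05 N) or (linear speed of jar above 0.8 m/s and contact force between the fingers and jar below 0.05 N) or (linear speed of tube above 0.8 m/s and contact force between the fingers and tube below 0.05 N) or (linear speed of beaker above 0.8 m/s and contact force between the fingers and beaker below 0.05 N) or (linear speed of carton above 0.8 m/s and contact force between the fingers and carton below 0.05 N)).
It also fails if it takes over 120 s, if anything falls off the work surface, if the arm or the gripper's body presses on something with over 40 N, if the wrist force passes 120 N, or if a joint passes its speed limit or range.

### The arm

A 6-joint arm with a two-finger parallel gripper is mounted at the origin on the work surface. World frame = base frame: x ahead of the robot, y to its left, z up, the work surface at z = 0. Lengths are in mm, angles in rad, forces in N, time in s.
With the tool pointing down it reaches from about 350 to 875 mm from the base axis. Payload 4.2 kg.
Tool frame: the origin (TCP) lies on the centre line of the jaws, within the pads' length; the fingertips stand 22 mm ahead of it and the grasp point (between the pads) lies 3 mm ahead of it (arm.nose_length is the distance from the TCP to the fingertips, in mm); z points along the fingers, x is the direction in which the jaws open and shut, and the axes are right-handed (so a half turn about z gives the same grasp; the last joint's range is limited). The gripper opens to 85 mm and grips with 20 to 120 N. Pads are 22 mm wide; open, the fingers measure 114 mm over their backs; the gripper's body (76 mm by 85 mm) begins 54 mm behind the grasp point. The pads swing forward as they close: fully open they stand 13 mm farther back than shut.
Start: joints at [1.548, 0.385, 0.008, 0, -1.194, -0.259], TCP at [173.771, 600.336, 253.312] pointing down, gripper open.
Joint ranges: [-3.14, 3.14], [-1.21, 2.06], [-1.07, 1.41], [-3.16, 2.05], [-2.99, -0.16], [-3.1, 3.1]. Speed limits (rad/s): [2.79, 2.79, 3.14, 3.14, 3.14, 3.14].

### API

Orientations are given as a unit quaternion [x, y, z, w].
In Python, from bench import telemetry, get_image, workorder, nets, arm gives the robot as it stands.
- The arm moves only by the tool apply_moves, never from a script. Its argument "steps" is a list of rows, each an object with "hand": the opening, from 0 (shut) to 1 (fully open); "xyz": the shift along the tool's x, y, z in cm, a list of three; "delta_rot": the turn, a rotation vector about the tool's x, y, z in rad, a list of three. In form: [{"hand": hand, "xyz": [x, y, z], "delta_rot": [wx, wy, wz]}, ...]. A call has 1 to 12 rows; each row is the pose to reach, as a shift and turn from the pose commanded when the call began, along the tool's axes at that moment; what a row does not reach only later rows make up. A row lasts 1/12 s, in which the tool goes at most 41.7 mm and 7.16 degrees, less where a joint would pass 70% of its speed; a pose out of reach is approached as far as the arm can. A call with a gripper value outside its range is refused whole. The fingers move at their own pace and stop on an object; the grip force is fixed at half the most. Time passes only in rows, so rows that repeat a pose let the fingers close. It gives the time, the measured TCP pose, the force and the opening at its end, in the units of the state.
- telemetry.read_state(): the state, without advancing time (a new reading comes with each control period).
- get_image(name): name is "side" or "top" or "wrist"; returns a dict with "frame" (400x640x3 uint8, blue, green, red), "fx", "fy", "cx", "cy" (pixels), "origin" and "orientation" of the camera in the world. Camera axes: x right, y down, z forward; pixel columns grow to the right and rows downward; lengths in mm; the calibration is good to about 2 mm. The wrist camera is an equidistant fisheye: a pixel r from the principal point sees the ray r / f radians off the axis. A picture is of the moment at which its call begins. There is no depth.
- workorder.job_done(): hands the job in, once; it reports no verdict.
Trained networks look in a picture, given as the dict that the camera call returned (one of the last four; its "shot" number tells which), for a name from the list of things; names that differ only in an ending like _2 or _b are one class to them, and where a whole thing is asked for, a point or a joint stands for the part that bears it (a point fixed in the world has none). Each returns a list of dicts, best first, with "confidence" (0 to 1); they miss things now and then, are a little off and sometimes report something else, mostly with a low value. They report only what shows in the picture. A call takes as long as a camera call.
- nets.recognise(picture, label): "xyz" ([x, y, z] in mm, in world coordinates, good to about 4 mm: the middle of the surface that is visible of it).
- nets.outline_of(picture, label): "pixels" (400x640 bool, what is visible of it).
- nets.pinpoint(picture, label): "xyz" ([x, y, z] in mm, in world coordinates, good to about 4 mm: a listed point, or the origin of a listed thing).
The state is a dict: "clock": time; "joints": joint angles; "joint_vel": joint speeds; "joint_efforts": joint torques, N m; "position": TCP position; "ee_rot": TCP orientation; "contact_force": force on the tool from outside, world axes, zero at the start; "wrist_torque": the same for the moment, N m; "gripper_width": finger opening in mm.
Only numpy, scipy, OpenCV 4.12 (cv2) and the standard library are available. Lean on these libraries where they do the work, as an engineer would, in place of code of your own. Each camera call takes 0.05 s, during which the arm holds its last target.

## Working session

There is one attempt and no reset: what is moved stays moved. The work goes in short steps, Python scripts to look and compute and a tool call to move; the robot and the scene stay as the last step left them, time stands still between calls to the robot, and variables do not carry over. Pictures are saved under pics/ and viewed, and the job is handed in when it is done.

Besides the shell and the picture viewer there is one more tool, called as name(argument=value, ...), one argument or row to a line, values as JSON. apply_moves: Moves the arm, as the interface text tells. Its arguments: {"type":"object","properties":{"steps":{"type":"array"}},"required":["steps"]}

```bash
mkdir -p pics; ls; python3 - <<'E'
from bench import telemetry,get_image,nets,arm
import cv2,numpy as np
print(telemetry.read_state()); print([a for a in dir(arm) if a[0]!='_'])
for n in ("top","side"):
    p=get_image(n); cv2.imwrite(f"pics/{n}0.png",p["frame"]); print(n,{k:v for k,v in p.items() if k!="frame"})
    for l in ["tray3","tray2","bottle_mid","jar_mid","tube_mid","beaker_mid","carton_mid","dropper","tape"]:
        r=nets.pinpoint(p,l); print(l,[(np.round(d["xyz"]).tolist(),round(d["confidence"],2)) for d in r[:2]])
E
```

```text
pics
{'clock': 0.0, 'joints': array([ 1.54757449e+00,  3.85554886e-01,  6.60489400e-03, -5.14314316e-04,
       -1.19398863e+00, -2.58577294e-01]), 'joint_vel': array([-0.00181824, -0.00030533,  0.00119098, -0.00037075, -0.00106178,
        0.00085279]), 'joint_efforts': array([-1.40617749e-04, -3.92293918e+01,  1.88403010e+01,  4.18629706e+00,
       -4.69669205e-03, -7.05903773e-06]), 'position': array([173.6427895 , 599.82739587, 252.2120724 ]), 'ee_rot': array([-6.00721482e-01,  7.99457626e-01, -6.93105960e-04, -8.50934967e-04]), 'contact_force': array([-0.3521407 ,  0.41550288, -0.11478686]), 'wrist_torque': array([-0.01423009,  0.03903386, -0.04807169]), 'gripper_width': 85.35033078637501}
['IKError', 'nose_length']
top {'fx': 480.8685825612831, 'fy': 480.8685825612831, 'cx': 320.71133301327006, 'cy': 196.62151995854938, 'origin': array([ 308.47549713,   14.22051905, 1088.4044421 ]), 'orientation': array([-0.66949478,  0.73386487, -0.08479589,  0.07764504]), 'shot': 1}
tray3 [([607.0, 156.0, -6.0], 0.83), ([602.0, -142.0, -1.0], 0.63)]
tray2 [([607.0, 156.0, -6.0], 0.83), ([602
[... 398 characters left out ...]
'fy': 413.7043792966671, 'cx': 320.4861030548723, 'cy': 191.77319712275124, 'origin': array([ 101.94299736, -547.36267274,  692.06356156]), 'orientation': array([ 0.86782688, -0.28386755,  0.13116805, -0.3861226 ]), 'shot': 2}
tray3 [([606.0, 154.0, 0.0], 0.85), ([605.0, -138.0, -3.0], 0.63)]
tray2 [([606.0, 154.0, 0.0], 0.85), ([605.0, -138.0, -3.0], 0.63)]
bottle_mid [([480.0, -356.0, 49.0], 0.93)]
jar_mid [([440.0, 115.0, 33.0], 0.71), ([433.0, 228.0, 32.0], 0.57)]
tube_mid [([443.0, -116.0, 34.0], 0.85)]
beaker_mid [([452.0, -6.0, 33.0], 0.77), ([482.0, -354.0, 51.0], 0.69)]
carton_mid [([444.0, 110.0, 31.0], 0.76)]
dropper [([440.0, -231.0, 4.0], 0.98)]
tape [([490.0, 349.0, 2.0], 0.9)]
```

View pics/top0.png

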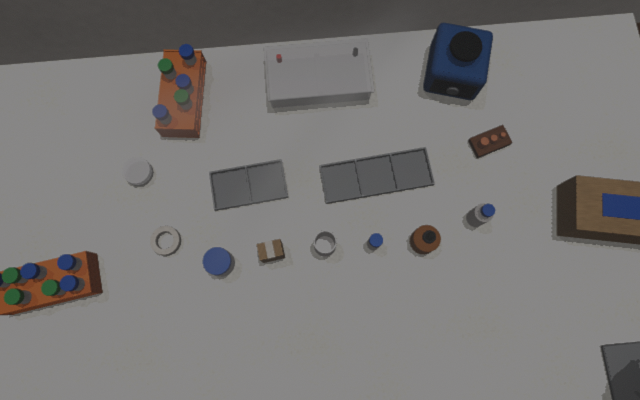

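View pics/side0.png

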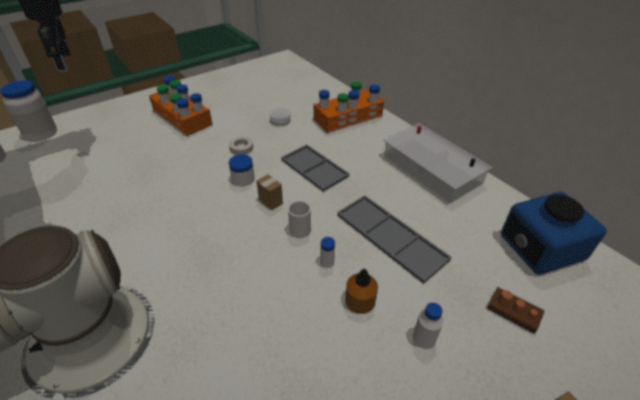

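The top view shows the stock row at v≈240: jar (217,262), carton (271,250), beaker (325,243), tube (375,241), dropper (426,239). The bottle is at (483,213), tray2 at (249,185) and tray3 at (377,175). The nets agree except for some class confusion, e.g. bottle_mid at the jar. Next I'll measure the trays and objects more precisely.

```bash
cat > h.py <<'E'
from bench import telemetry,get_image,nets,arm
import cv2,numpy as np
from scipy.spatial.transform import Rotation as R
def onplane(p,px,z):
    px=np.atleast_2d(np.asarray(px,float))
    d=np.c_[(px[:,0]-p["cx"])/p["fx"],(px[:,1]-p["cy"])/p["fy"],np.ones(len(px))]
    d=R.from_quat(p["orientation"]).apply(d); o=np.asarray(p["origin"])
    return o+d*((z-o[2])/d[:,2])[:,None]
def proj(p,X):
    X=np.atleast_2d(X); c=R.from_quat(p["orientation"]).inv().apply(X-p["origin"])
    return np.c_[c[:,0]/c[:,2]*p["fx"]+p["cx"],c[:,1]/c[:,2]*p["fy"]+p["cy"]]
def plan(target,yaw,pos=None):
    """shift (cm) and rotvec tool axes to reach TCP target, tool down, x-axis at yaw (world)"""
    s=telemetry.read_state(); P=np.array(s["position"]); Rc=R.from_quat(s["ee_rot"])
    c,sn=np.cos(yaw),np.sin(yaw)
    Rt=R.from_matrix(np.array([[c,sn,0],[sn,-c,0],[0,0,-1]]))
    d=Rc.inv().apply(np.array(target)-P)/10
    print("t",round(s["clock"],2),"xyz",np.round(d,2),"rot",np.round((Rc.inv()*Rt).as_rotvec(),3),"rows",round(np.linalg.norm(d)/4.17,1),"w",round(s["gripper_width"],1),"F",np.round(s["contact_force"],1),"pos",np.round(P,1))
E
python3 - <<'E'
from h import *
for n in ("top","side"):
    p=get_image(n); im=p["frame"].copy()
    for l,z in [("tray3",12),("tray2",12),("carton_mid",64),("carton_mid",0)]:
        r=nets.outline_of(p,l)
        for d in r[:2]:
            m=d["pixels"].astype(np.uint8)
            c=max(cv2.findContours(m,0,1)[0],key=cv2.contourArea)
            w=onplane(p,c[:,0,:],z)[:,:2].astype(np.float32)
            print(n,l,round(d["confidence"],2),m.sum(),cv2.minAreaRect(w))
    cv2.imwrite(f"pics/{n}_z.png",cv2.resize(im[140:290,200:520] if n=="top" else im[120:360,220:460],None,fx=2.5,fy=2.5,interpolation=2))
E
```

```text
top tray3 0.72 2922 ((605.494140625, 157.14266967773438), (97.37284851074219, 172.55560302734375), 5.668416976928711)
top tray3 0.7 4214 ((600.7576904296875, -141.99887084960938), (94.6184310913086, 256.40692138671875), 4.803295135498047)
top tray2 0.72 2922 ((605.494140625, 157.14266967773438), (97.37284851074219, 172.55560302734375), 5.668416976928711)
top tray2 0.7 4214 ((600.7576904296875, -141.99887084960938), (94.6184310913086, 256.40692138671875), 4.803295135498047)
top carton_mid 0.86 521 ((440.34161376953125, 110.6355209350586), (44.6830940246582, 54.612548828125), 7.7062273025512695)
top carton_mid 0.86 521 ((448.5799865722656, 116.65907287597656), (47.474666595458984, 58.02448654174805), 7.70622444152832)
side tray3 0.74 1609 ((604.193359375, 153.7950897216797), (100.47136688232422, 184.21530151367188), 5.720715522766113)
side tray3 0.66 3991 ((599.7998046875, -143.62066650390625), (103.04212951660156, 260.9285888671875), 4.626613616943359)
side tray2 0.74 1609 ((604.193359375, 153.7950897216797), (100.47136688232422, 184.21530151367188), 5.720715522766113)
side tray2 0.66 3991 ((599.7998046875, -143.62066650390625), (103.04212951660156, 260.9285888671875), 4.626613616943359)
side carton_mid 0.8 661 ((430.30279541015625, 84.2254867553711), (115.62881469726562, 55.15026092529297), 61.74707794189453)
side carton_mid 0.8 661 ((463.7628479003906, 148.58462524414062), (127.41143035888672, 60.77009582519531), 61.74704360961914)
```

View pics/top_z.png

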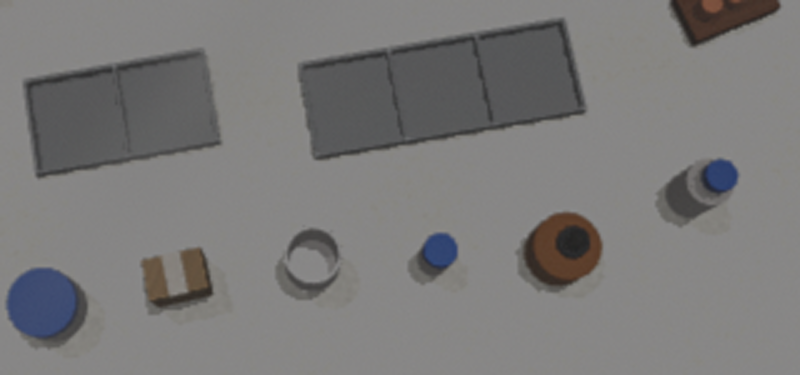

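```bash
python3 - <<'E'
from h import *
# refine object centres: top-rim fits in top view
p=get_image("top"); q=get_image("side")
for l,z in [("jar_mid",60),("tube_mid",66),("beaker_mid",70),("bottle_mid",96),("carton_mid",64)]:
    for P in (p,q):
        r=nets.recognise(P,l); print(l,[(np.round(d["xyz"]).tolist(),round(d["confidence"],2)) for d in r[:2]])
plan([434,229,170],np.pi)
E
```

```text
jar_mid [([430.0, 226.0, 58.0], 0.9)]
jar_mid [([423.0, 212.0, 58.0], 0.84)]
tube_mid [([442.0, -112.0, 66.0], 0.56)]
tube_mid [([436.0, -124.0, 49.0], 0.78)]
beaker_mid [([455.0, -9.0, 8.0], 0.73)]
beaker_mid [([443.0, -21.0, 47.0], 0.85), ([425.0, -241.0, 54.0], 0.25)]
bottle_mid [([477.0, -346.0, 71.0], 0.6)]
bottle_mid [([468.0, -363.0, 67.0], 0.63)]
carton_mid [([442.0, 111.0, 63.0], 0.73)]
carton_mid [([435.0, 100.0, 49.0], 0.6)]
t 2.1 xyz [ 28.43 -35.32   8.33] rot [-0.     0.     1.289] rows 11.1 w 85.4 F [ 0.4 -0.1  0.3] pos [173.8 600.3 253.3]
```

apply_moves(
  steps=[
    {"hand": 1,"xyz": [28.4,-35.3,8.3],"delta_rot": [0,0,1.29]},
    {"hand": 1,"xyz": [28.4,-35.3,8.3],"delta_rot": [0,0,1.29]},
    {"hand": 1,"xyz": [28.4,-35.3,8.3],"delta_rot": [0,0,1.29]},
    {"hand": 1,"xyz": [28.4,-35.3,8.3],"delta_rot": [0,0,1.29]},
    {"hand": 1,"xyz": [28.4,-35.3,8.3],"delta_rot": [0,0,1.29]},
    {"hand": 1,"xyz": [28.4,-35.3,8.3],"delta_rot": [0,0,1.29]},
    {"hand": 1,"xyz": [28.4,-35.3,8.3],"delta_rot": [0,0,1.29]},
    {"hand": 1,"xyz": [28.4,-35.3,8.3],"delta_rot": [0,0,1.29]},
    {"hand": 1,"xyz": [28.4,-35.3,8.3],"delta_rot": [0,0,1.29]},
    {"hand": 1,"xyz": [28.4,-35.3,8.3],"delta_rot": [0,0,1.29]},
    {"hand": 1,"xyz": [28.4,-35.3,8.3],"delta_rot": [0,0,1.29]},
    {"hand": 1,"xyz": [28.4,-35.3,8.3],"delta_rot": [0,0,1.29]},
  ],
)

```text
clock: 3.1
position: [435.3, 224.2, 169.0]
ee_rot: [0.005, 1.0, -0.001, -0.001]
contact_force: [0.2, 0.3, -0.0]
gripper_width: 85.2
```

```bash
python3 - <<'E'
from h import *
plan([433,228,41],np.pi)
p=get_image("wrist"); cv2.imwrite("pics/w1.png",p["frame"]); print({k:v for k,v in p.items() if k!="frame"})
r=nets.pinpoint(p,"jar_mid"); print([(np.round(d["xyz"]),d["confidence"]) for d in r])
E
```

```text
t 3.1 xyz [ 0.2   0.41 12.79] rot [-0.003 -0.003 -0.009] rows 3.1 w 85.2 F [ 0.2  0.3 -0. ] pos [435.3 224.2 169. ]
{'fx': 309.70691628693146, 'fy': 309.70691628693146, 'cx': 320.6392629479277, 'cy': 200.87303678785523, 'origin': array([434.581859  , 143.87738201, 289.49881198]), 'orientation': array([ 5.03932939e-03,  9.87307423e-01,  1.58740213e-01, -4.49361676e-04]), 'shot': 7}
[(array([430., 227.,  33.]), 0.77)]
```

View pics/w1.png

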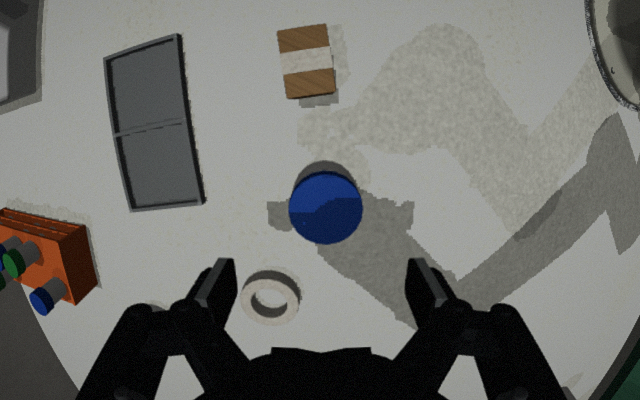

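The wrist view shows the blue jar lid centred at (326,208) between the jaws, with the tape at (270,297) clear of the fingers.

```bash
python3 - <<'E'
from h import *
plan([432,228,41],np.pi)
E
```

```text
t 3.2 xyz [ 0.25  0.02 12.91] rot [-0.    -0.    -0.004] rows 3.1 w 85.5 F [ 0.7  0.  -0.2] pos [434.6 227.8 170.1]
```

apply_moves(
  steps=[
    {"hand": 1,"xyz": [0.2,0,4],"delta_rot": [0,0,0]},
    {"hand": 1,"xyz": [0.2,0,8],"delta_rot": [0,0,0]},
    {"hand": 1,"xyz": [0.2,0,11],"delta_rot": [0,0,0]},
    {"hand": 1,"xyz": [0.2,0,12.9],"delta_rot": [0,0,0]},
    {"hand": 1,"xyz": [0.2,0,12.9],"delta_rot": [0,0,0]},
    {"hand": 0,"xyz": [0.2,0,12.9],"delta_rot": [0,0,0]},
    {"hand": 0,"xyz": [0.2,0,12.9],"delta_rot": [0,0,0]},
    {"hand": 0,"xyz": [0.2,0,12.9],"delta_rot": [0,0,0]},
    {"hand": 0,"xyz": [0.2,0,12.9],"delta_rot": [0,0,0]},
    {"hand": 0,"xyz": [0.2,0,12.9],"delta_rot": [0,0,0]},
    {"hand": 0,"xyz": [0.2,0,12.9],"delta_rot": [0,0,0]},
  ],
)

```text
clock: 4.12
position: [432.9, 230.9, 43.3]
ee_rot: [0.0, 1.0, 0.002, 0.002]
contact_force: [-2.2, 2.7, 7.4]
gripper_width: 58.7
```

```bash
python3 - <<'E'
from h import *
p=get_image("wrist"); cv2.imwrite("pics/w2.png",p["frame"])
plan([432,228,141],np.pi+.099)
plan([601,198,141],np.pi+.099)
plan([601,198,46],np.pi+.099)
E
```

```text
t 4.17 xyz [ 0.05 -0.26 -9.77] rot [ 0.003  0.003 -0.099] rows 2.3 w 58.7 F [-2.6  2.9  7. ] pos [432.8 230.9  43.3]
t 4.17 xyz [-16.85  -3.25  -9.73] rot [ 0.003  0.003 -0.099] rows 4.7 w 58.7 F [-2.6  2.9  7. ] pos [432.8 230.9  43.3]
t 4.17 xyz [-16.82  -3.28  -0.23] rot [ 0.003  0.003 -0.099] rows 4.1 w 58.7 F [-2.6  2.9  7. ] pos [432.8 230.9  43.3]
```

View pics/w2.png

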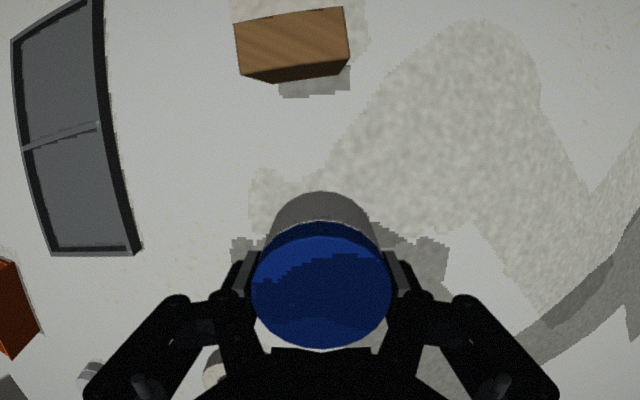

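The jar is held: width is 58.7 and the lid is centred between the pads. Lifting it to check.

apply_moves(
  steps=[
    {"hand": 0,"xyz": [0,0,-2],"delta_rot": [0,0,0]},
    {"hand": 0,"xyz": [0,0,-5],"delta_rot": [0,0,0]},
    {"hand": 0,"xyz": [0,0,-9],"delta_rot": [0,0,0]},
    {"hand": 0,"xyz": [-3,-0.6,-10],"delta_rot": [0,0,-0.1]},
    {"hand": 0,"xyz": [-6,-1.1,-10],"delta_rot": [0,0,-0.1]},
    {"hand": 0,"xyz": [-9,-1.7,-10],"delta_rot": [0,0,-0.1]},
    {"hand": 0,"xyz": [-12,-2.3,-10],"delta_rot": [0,0,-0.1]},
    {"hand": 0,"xyz": [-15,-2.8,-10],"delta_rot": [0,0,-0.1]},
    {"hand": 0,"xyz": [-16.8,-3,-10],"delta_rot": [0,0,-0.1]},
    {"hand": 0,"xyz": [-16.8,-3,-10],"delta_rot": [0,0,-0.1]},
    {"hand": 0,"xyz": [-16.8,-3,-10],"delta_rot": [0,0,-0.1]},
  ],
)

```text
clock: 5.08
position: [600.1, 198.6, 141.0]
ee_rot: [-0.049, 0.999, 0.0, -0.0]
contact_force: [-1.3, -0.1, -0.8]
gripper_width: 59.0
```

```bash
python3 - <<'E'
from h import *
p=get_image("wrist"); cv2.imwrite("pics/w3.png",p["frame"])
q=get_image("side"); cv2.imwrite("pics/s3.png",q["frame"])
for P,l in [(p,"tray2"),(q,"jar_mid")]:
  print([(np.round(d["xyz"]),d["confidence"]) for d in nets.pinpoint(P,l)])
plan([601,198,44],np.pi+.099)
E
```

```text
[(array([606., 156.,  -4.]), 0.67)]
[(array([600., 195., 130.]), 0.95)]
t 5.28 xyz [-0.2  -0.16  9.77] rot [ 0.    -0.     0.001] rows 2.3 w 58.8 F [ 0.1  0.7 -1. ] pos [598.9 199.4 141.7]
```

View pics/w3.png

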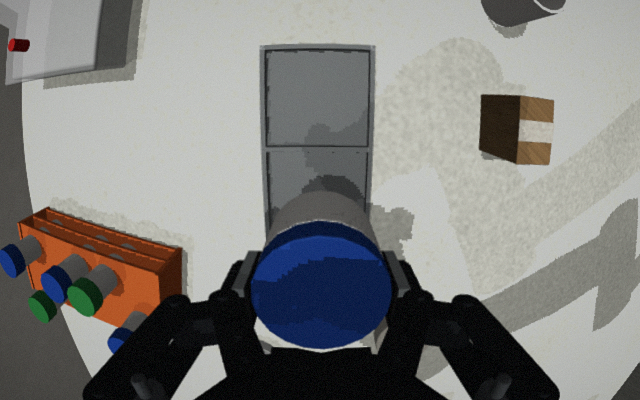

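View pics/s3.png

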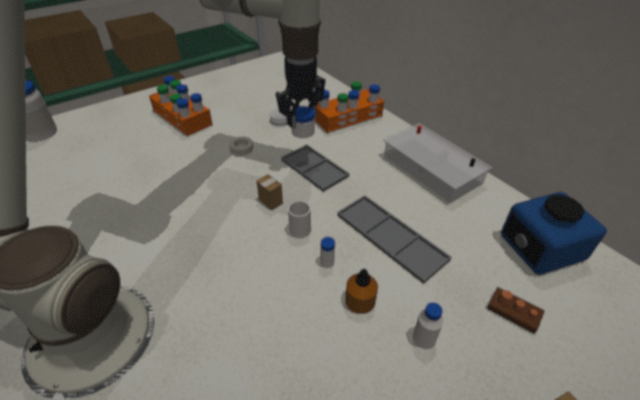

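The jar hangs over the near tray2 compartment and the jaws line up with the tray (centre column ≈318). Lowering.

apply_moves(
  steps=[
    {"hand": 0,"xyz": [-0.2,-0.2,3],"delta_rot": [0,0,0]},
    {"hand": 0,"xyz": [-0.2,-0.2,6],"delta_rot": [0,0,0]},
    {"hand": 0,"xyz": [-0.2,-0.2,8],"delta_rot": [0,0,0]},
    {"hand": 0,"xyz": [-0.2,-0.2,9],"delta_rot": [0,0,0]},
    {"hand": 0,"xyz": [-0.2,-0.2,9.4],"delta_rot": [0,0,0]},
    {"hand": 0,"xyz": [-0.2,-0.2,9.6],"delta_rot": [0,0,0]},
    {"hand": 0,"xyz": [-0.2,-0.2,9.6],"delta_rot": [0,0,0]},
    {"hand": 0,"xyz": [-0.2,-0.2,9.6],"delta_rot": [0,0,0]},
  ],
)

```text
clock: 5.95
position: [602.7, 198.2, 46.9]
ee_rot: [-0.05, 0.999, 0.001, 0.001]
contact_force: [-0.4, 0.7, 0.3]
gripper_width: 58.7
```

apply_moves(
  steps=[
    {"hand": 0,"xyz": [0,0,0.1],"delta_rot": [0,0,0]},
    {"hand": 0,"xyz": [0,0,0.2],"delta_rot": [0,0,0]},
    {"hand": 0,"xyz": [0,0,0.2],"delta_rot": [0,0,0]},
  ],
)

```text
clock: 6.2
position: [603.0, 198.2, 46.3]
ee_rot: [-0.05, 0.999, 0.0, 0.001]
contact_force: [-3.7, 0.8, 9.0]
gripper_width: 58.8
```

Contact at 9 N. Releasing, then rising.

apply_moves(
  steps=[
    {"hand": 0.85,"xyz": [0,0,-0.1],"delta_rot": [0,0,0]},
    {"hand": 1,"xyz": [0,0,-0.1],"delta_rot": [0,0,0]},
    {"hand": 1,"xyz": [0,0,-0.1],"delta_rot": [0,0,0]},
    {"hand": 1,"xyz": [0,0,-0.1],"delta_rot": [0,0,0]},
    {"hand": 1,"xyz": [0,0,-3],"delta_rot": [0,0,0]},
    {"hand": 1,"xyz": [0,0,-7],"delta_rot": [0,0,0]},
    {"hand": 1,"xyz": [0,0,-11],"delta_rot": [0,0,0]},
    {"hand": 1,"xyz": [0,0,-11],"delta_rot": [0,0,0]},
  ],
)

```text
clock: 6.87
position: [606.7, 199.3, 162.5]
ee_rot: [-0.051, 0.999, 0.003, 0.008]
contact_force: [0.2, 0.3, 2.1]
gripper_width: 85.1
```

```bash
python3 - <<'E'
from h import *
p=get_image("wrist"); cv2.imwrite("pics/w4.png",p["frame"])
print([(np.round(d["xyz"]),d["confidence"]) for d in nets.pinpoint(p,"jar_mid")])
plan([444,-115,156],np.pi)
E
```

```text
[(array([604., 191.,  34.]), 0.95), (array([606., 154.,  -1.]), 0.5)]
t 6.97 xyz [ 18.91 -29.58  -0.2 ] rot [0.003 0.004 0.099] rows 8.4 w 85.5 F [-0.3  0.6 -0.8] pos [602.9 198.  155.6]
```

View pics/w4.png

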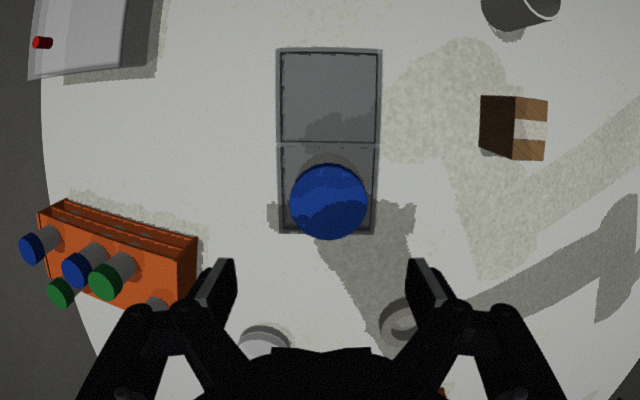

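The jar (326,202) stands upright in the lower compartment. Tube next.

apply_moves(
  steps=[
    {"hand": 1,"xyz": [18.9,-29.6,0],"delta_rot": [0,0,0.1]},
    {"hand": 1,"xyz": [18.9,-29.6,0],"delta_rot": [0,0,0.1]},
    {"hand": 1,"xyz": [18.9,-29.6,0],"delta_rot": [0,0,0.1]},
    {"hand": 1,"xyz": [18.9,-29.6,0],"delta_rot": [0,0,0.1]},
    {"hand": 1,"xyz": [18.9,-29.6,0],"delta_rot": [0,0,0.1]},
    {"hand": 1,"xyz": [18.9,-29.6,0],"delta_rot": [0,0,0.1]},
    {"hand": 1,"xyz": [18.9,-29.6,0],"delta_rot": [0,0,0.1]},
    {"hand": 1,"xyz": [18.9,-29.6,0],"delta_rot": [0,0,0.1]},
    {"hand": 1,"xyz": [18.9,-29.6,0],"delta_rot": [0,0,0.1]},
    {"hand": 1,"xyz": [18.9,-29.6,0],"delta_rot": [0,0,0.1]},
    {"hand": 1,"xyz": [18.9,-29.6,0],"delta_rot": [0,0,0.1]},
  ],
)

```text
clock: 7.88
position: [442.0, -116.7, 152.3]
ee_rot: [0.002, 1.0, -0.0, -0.001]
contact_force: [0.2, 0.7, 0.1]
gripper_width: 85.3
```

```bash
python3 - <<'E'
from h import *
p=get_image("wrist"); cv2.imwrite("pics/w5.png",p["frame"])
print([(np.round(d["xyz"]),d["confidence"]) for d in nets.pinpoint(p,"tube_mid")])
plan([444,-115,44],np.pi)
E
```

```text
[(array([ 441., -117.,   32.]), 0.87)]
t 7.98 xyz [-0.09  0.05 10.86] rot [-0.    -0.001 -0.001] rows 2.6 w 85.2 F [-0.7 -0.  -0.1] pos [ 443.3 -115.5  152.6]
```

View pics/w5.png

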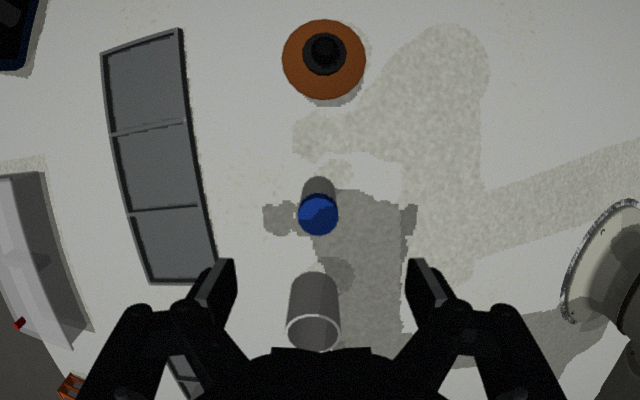

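The tube cap (318,214) is centred, the dropper is at (323,60) and the beaker at (314,330). Both are clear of the path down.

apply_moves(
  steps=[
    {"hand": 1,"xyz": [0,0,4],"delta_rot": [0,0,0]},
    {"hand": 1,"xyz": [0,0,7.5],"delta_rot": [0,0,0]},
    {"hand": 1,"xyz": [0,0,10],"delta_rot": [0,0,0]},
    {"hand": 1,"xyz": [0,0,10.9],"delta_rot": [0,0,0]},
    {"hand": 1,"xyz": [0,0,10.9],"delta_rot": [0,0,0]},
    {"hand": 0,"xyz": [0,0,10.9],"delta_rot": [0,0,0]},
    {"hand": 0,"xyz": [0,0,10.9],"delta_rot": [0,0,0]},
    {"hand": 0,"xyz": [0,0,10.9],"delta_rot": [0,0,0]},
    {"hand": 0,"xyz": [0,0,10.9],"delta_rot": [0,0,0]},
    {"hand": 0,"xyz": [0,0,10.9],"delta_rot": [0,0,0]},
    {"hand": 0,"xyz": [0,0,10.9],"delta_rot": [0,0,0]},
    {"hand": 0,"xyz": [0,0,10.9],"delta_rot": [0,0,0]},
  ],
)

```text
clock: 8.98
position: [444.1, -115.8, 45.6]
ee_rot: [0.0, 1.0, 0.0, 0.001]
contact_force: [-1.1, 0.8, 7.7]
gripper_width: 29.0
```

```bash
python3 - <<'E'
from h import *
plan([609,114,144],np.pi+.099)
E
```

```text
t 8.98 xyz [-16.5   22.99  -9.8 ] rot [-0.     0.003 -0.1  ] rows 7.2 w 29.0 F [-1.1  0.8  7.7] pos [ 444.1 -115.8   45.6]
```

apply_moves(
  steps=[
    {"hand": 0,"xyz": [0,0,-3],"delta_rot": [0,0,0]},
    {"hand": 0,"xyz": [0,0,-7],"delta_rot": [0,0,0]},
    {"hand": 0,"xyz": [0,0,-10],"delta_rot": [0,0,0]},
    {"hand": 0,"xyz": [-2,2.8,-10],"delta_rot": [0,0,-0.1]},
    {"hand": 0,"xyz": [-4,5.6,-10],"delta_rot": [0,0,-0.1]},
    {"hand": 0,"xyz": [-6.2,8.5,-10],"delta_rot": [0,0,-0.1]},
    {"hand": 0,"xyz": [-8.3,11.5,-10],"delta_rot": [0,0,-0.1]},
    {"hand": 0,"xyz": [-10.5,14.5,-10],"delta_rot": [0,0,-0.1]},
    {"hand": 0,"xyz": [-12.7,17.5,-10],"delta_rot": [0,0,-0.1]},
    {"hand": 0,"xyz": [-14.8,20.5,-10],"delta_rot": [0,0,-0.1]},
    {"hand": 0,"xyz": [-16.5,23,-10],"delta_rot": [0,0,-0.1]},
    {"hand": 0,"xyz": [-16.5,23,-10],"delta_rot": [0,0,-0.1]},
  ],
)

```text
clock: 9.98
position: [611.5, 118.3, 144.2]
ee_rot: [-0.052, 0.999, 0.0, 0.002]
contact_force: [0.9, -1.0, -0.7]
gripper_width: 28.5
```

```bash
python3 - <<'E'
from h import *
p=get_image("wrist"); cv2.imwrite("pics/w6.png",p["frame"])
plan([609,114,46],np.pi+.099)
E
```

```text
t 10.03 xyz [ 0.08 -0.22  9.78] rot [0.    0.    0.003] rows 2.3 w 29.2 F [-0.5 -0.5 -0.7] pos [609.5 116.3 143.8]
```

View pics/w6.png

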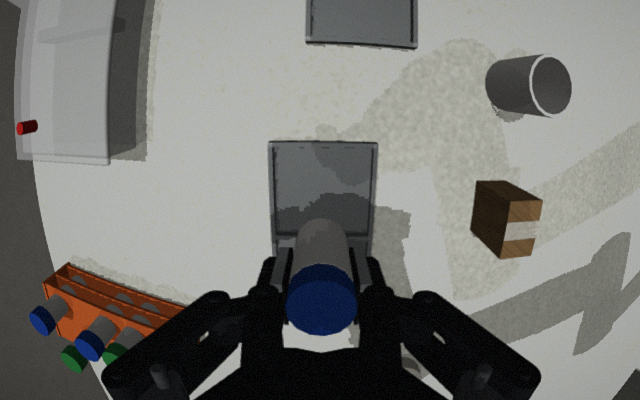

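The tube hangs above the free tray2 compartment. Lowering.

apply_moves(
  steps=[
    {"hand": 0,"xyz": [0.1,-0.2,3],"delta_rot": [0,0,0]},
    {"hand": 0,"xyz": [0.1,-0.2,6],"delta_rot": [0,0,0]},
    {"hand": 0,"xyz": [0.1,-0.2,8],"delta_rot": [0,0,0]},
    {"hand": 0,"xyz": [0.1,-0.2,9],"delta_rot": [0,0,0]},
    {"hand": 0,"xyz": [0.1,-0.2,9.4],"delta_rot": [0,0,0]},
    {"hand": 0,"xyz": [0.1,-0.2,9.6],"delta_rot": [0,0,0]},
    {"hand": 0,"xyz": [0.1,-0.2,9.7],"delta_rot": [0,0,0]},
    {"hand": 0,"xyz": [0.1,-0.2,9.8],"delta_rot": [0,0,0]},
    {"hand": 0,"xyz": [0.1,-0.2,9.8],"delta_rot": [0,0,0]},
  ],
)

```text
clock: 10.78
position: [608.0, 111.7, 48.7]
ee_rot: [-0.05, 0.999, 0.0, 0.001]
contact_force: [-2.5, -1.5, 5.1]
gripper_width: 28.8
```

apply_moves(
  steps=[
    {"hand": 0.6,"xyz": [0,0,0],"delta_rot": [0,0,0]},
    {"hand": 1,"xyz": [0,0,0],"delta_rot": [0,0,0]},
    {"hand": 1,"xyz": [0,0,0],"delta_rot": [0,0,0]},
    {"hand": 1,"xyz": [0,0,0],"delta_rot": [0,0,0]},
    {"hand": 1,"xyz": [0,0,0],"delta_rot": [0,0,0]},
    {"hand": 1,"xyz": [0,0,-3],"delta_rot": [0,0,0]},
    {"hand": 1,"xyz": [0,0,-7],"delta_rot": [0,0,0]},
    {"hand": 1,"xyz": [0,0,-11],"delta_rot": [0,0,0]},
    {"hand": 1,"xyz": [0,0,-11],"delta_rot": [0,0,0]},
  ],
)

```text
clock: 11.53
position: [612.6, 113.4, 165.6]
ee_rot: [-0.051, 0.999, 0.002, 0.008]
contact_force: [0.4, 0.5, 0.3]
gripper_width: 85.4
```

```bash
python3 - <<'E'
from h import *
p=get_image("wrist"); cv2.imwrite("pics/w7.png",p["frame"])
print([(np.round(d["xyz"]),d["confidence"]) for d in nets.pinpoint(p,"tube_mid")])
plan([450,-6,156],np.pi)
E
```

```text
[(array([604., 109.,  33.]), 0.83)]
t 11.63 xyz [ 16.96 -10.22   0.17] rot [0.002 0.005 0.099] rows 4.7 w 85.5 F [-0.2 -0.5 -1.9] pos [608.7 112.5 158.7]
```

View pics/w7.png

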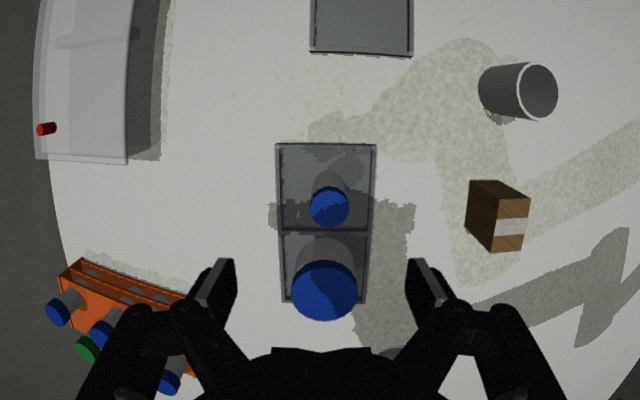

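Tube (329,207) and jar (325,290) both stand upright in tray2. Beaker next.

apply_moves(
  steps=[
    {"hand": 1,"xyz": [17,-10.2,0],"delta_rot": [0,0,0.1]},
    {"hand": 1,"xyz": [17,-10.2,0],"delta_rot": [0,0,0.1]},
    {"hand": 1,"xyz": [17,-10.2,0],"delta_rot": [0,0,0.1]},
    {"hand": 1,"xyz": [17,-10.2,0],"delta_rot": [0,0,0.1]},
    {"hand": 1,"xyz": [17,-10.2,0],"delta_rot": [0,0,0.1]},
    {"hand": 1,"xyz": [17,-10.2,0],"delta_rot": [0,0,0.1]},
    {"hand": 1,"xyz": [17,-10.2,0],"delta_rot": [0,0,0.1]},
    {"hand": 1,"xyz": [17,-10.2,0],"delta_rot": [0,0,0.1]},
  ],
)

```text
clock: 12.3
position: [449.0, -6.3, 156.0]
ee_rot: [0.0, 1.0, -0.0, 0.0]
contact_force: [-0.6, 0.5, 0.6]
gripper_width: 85.4
```

```bash
python3 - <<'E'
from h import *
p=get_image("wrist"); cv2.imwrite("pics/w8.png",p["frame"])
print([(np.round(d["xyz"]),d["confidence"]) for d in nets.pinpoint(p,"beaker_mid")])
plan([450,-6,48],np.pi)
E
```

```text
[(array([446.,  -6.,  36.]), 0.69)]
t 12.4 xyz [-0.05 -0.02 10.79] rot [-0. -0. -0.] rows 2.6 w 85.3 F [ 0.4  0.4 -0.3] pos [449.5  -5.8 155.9]
```

View pics/w8.png

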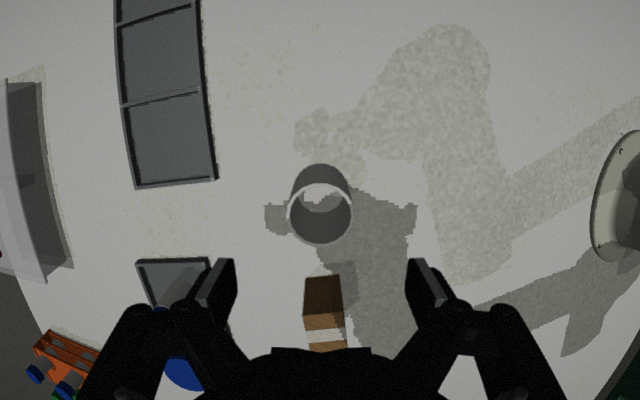

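The beaker rim (320,214) is centred between the jaws and the carton (323,310) is clear.

apply_moves(
  steps=[
    {"hand": 1,"xyz": [0,0,4],"delta_rot": [0,0,0]},
    {"hand": 1,"xyz": [0,0,7.5],"delta_rot": [0,0,0]},
    {"hand": 1,"xyz": [0,0,10],"delta_rot": [0,0,0]},
    {"hand": 1,"xyz": [0,0,10.8],"delta_rot": [0,0,0]},
    {"hand": 1,"xyz": [0,0,10.8],"delta_rot": [0,0,0]},
    {"hand": 0,"xyz": [0,0,10.8],"delta_rot": [0,0,0]},
    {"hand": 0,"xyz": [0,0,10.8],"delta_rot": [0,0,0]},
    {"hand": 0,"xyz": [0,0,10.8],"delta_rot": [0,0,0]},
    {"hand": 0,"xyz": [0,0,10.8],"delta_rot": [0,0,0]},
    {"hand": 0,"xyz": [0,0,10.8],"delta_rot": [0,0,0]},
    {"hand": 0,"xyz": [0,0,10.8],"delta_rot": [0,0,0]},
    {"hand": 0,"xyz": [0,0,10.8],"delta_rot": [0,0,0]},
  ],
)

```text
clock: 13.4
position: [449.9, -5.9, 50.1]
ee_rot: [0.0, 1.0, 0.001, 0.002]
contact_force: [-1.3, -0.1, 6.9]
gripper_width: 49.5
```

```bash
python3 - <<'E'
from h import *
plan([595,-57,148],np.pi+.084)
E
```

```text
t 13.4 xyz [-14.55  -5.09  -9.73] rot [ 0.001  0.004 -0.084] rows 4.4 w 49.5 F [-1.3 -0.1  6.9] pos [449.9  -5.9  50.1]
```

apply_moves(
  steps=[
    {"hand": 0,"xyz": [0,0,-3],"delta_rot": [0,0,0]},
    {"hand": 0,"xyz": [0,0,-7],"delta_rot": [0,0,0]},
    {"hand": 0,"xyz": [0,0,-10],"delta_rot": [0,0,0]},
    {"hand": 0,"xyz": [-3,-1,-10],"delta_rot": [0,0,-0.084]},
    {"hand": 0,"xyz": [-6,-2.1,-10],"delta_rot": [0,0,-0.084]},
    {"hand": 0,"xyz": [-9,-3.1,-10],"delta_rot": [0,0,-0.084]},
    {"hand": 0,"xyz": [-12,-4.2,-10],"delta_rot": [0,0,-0.084]},
    {"hand": 0,"xyz": [-14.5,-5.1,-10],"delta_rot": [0,0,-0.084]},
    {"hand": 0,"xyz": [-14.5,-5.1,-10],"delta_rot": [0,0,-0.084]},
    {"hand": 0,"xyz": [-14.5,-5.1,-10],"delta_rot": [0,0,-0.084]},
  ],
)

```text
clock: 14.23
position: [594.0, -58.0, 148.3]
ee_rot: [-0.041, 0.999, 0.0, 0.0]
contact_force: [0.4, -0.1, -0.2]
gripper_width: 49.3
```

```bash
python3 - <<'E'
from h import *
p=get_image("wrist"); cv2.imwrite("pics/w9.png",p["frame"])
print([(np.round(d["xyz"]),d["confidence"]) for d in nets.pinpoint(p,"tray3")])
plan([595,-57,51],np.pi+.084)
E
```

```text
[(array([ 608., -143.,   -2.]), 0.74)]
t 14.33 xyz [-0.26  0.02  9.74] rot [ 0.    -0.001 -0.001] rows 2.3 w 49.3 F [ 0.4  0.3 -1. ] pos [592.5 -57.4 148.4]
```

View pics/w9.png

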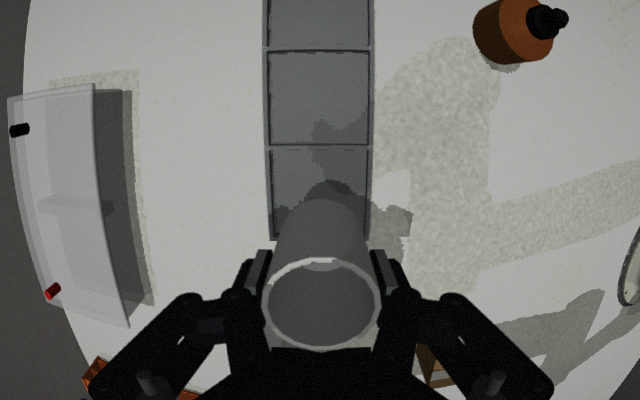

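The beaker is over tray3's near compartment and aligned. Lowering.

apply_moves(
  steps=[
    {"hand": 0,"xyz": [-0.3,0,3],"delta_rot": [0,0,0]},
    {"hand": 0,"xyz": [-0.3,0,6],"delta_rot": [0,0,0]},
    {"hand": 0,"xyz": [-0.3,0,8],"delta_rot": [0,0,0]},
    {"hand": 0,"xyz": [-0.3,0,9],"delta_rot": [0,0,0]},
    {"hand": 0,"xyz": [-0.3,0,9.4],"delta_rot": [0,0,0]},
    {"hand": 0,"xyz": [-0.3,0,9.6],"delta_rot": [0,0,0]},
    {"hand": 0,"xyz": [-0.3,0,9.7],"delta_rot": [0,0,0]},
    {"hand": 0,"xyz": [-0.3,0,9.8],"delta_rot": [0,0,0]},
    {"hand": 0,"xyz": [-0.3,0,9.8],"delta_rot": [0,0,0]},
  ],
)

```text
clock: 15.08
position: [595.6, -57.2, 53.2]
ee_rot: [-0.042, 0.999, -0.0, -0.0]
contact_force: [-6.3, 0.9, 8.4]
gripper_width: 49.6
```

apply_moves(
  steps=[
    {"hand": 0.75,"xyz": [0,0,0],"delta_rot": [0,0,0]},
    {"hand": 1,"xyz": [0,0,0],"delta_rot": [0,0,0]},
    {"hand": 1,"xyz": [0,0,0],"delta_rot": [0,0,0]},
    {"hand": 1,"xyz": [0,0,0],"delta_rot": [0,0,0]},
    {"hand": 1,"xyz": [0,0,0],"delta_rot": [0,0,0]},
    {"hand": 1,"xyz": [0,0,-3],"delta_rot": [0,0,0]},
    {"hand": 1,"xyz": [0,0,-7],"delta_rot": [0,0,0]},
    {"hand": 1,"xyz": [0,0,-10.5],"delta_rot": [0,0,0]},
    {"hand": 1,"xyz": [0,0,-10.5],"delta_rot": [0,0,0]},
  ],
)

```text
clock: 15.83
position: [601.2, -57.2, 163.5]
ee_rot: [-0.042, 0.999, -0.0, 0.008]
contact_force: [0.8, 0.6, 0.8]
gripper_width: 85.5
```

```bash
python3 - <<'E'
from h import *
p=get_image("wrist"); cv2.imwrite("pics/w10.png",p["frame"])
print([(np.round(d["xyz"]),d["confidence"]) for d in nets.pinpoint(p,"beaker_mid")])
plan([443,112,156],np.pi+.13)
E
```

```text
[(array([592., -61.,  38.]), 0.63)]
t 15.93 xyz [13.99 18.13  0.07] rot [ 0.     0.004 -0.047] rows 5.5 w 85.2 F [-0.9 -0.5 -0.8] pos [597.4 -57.1 157.2]
```

View pics/w10.png

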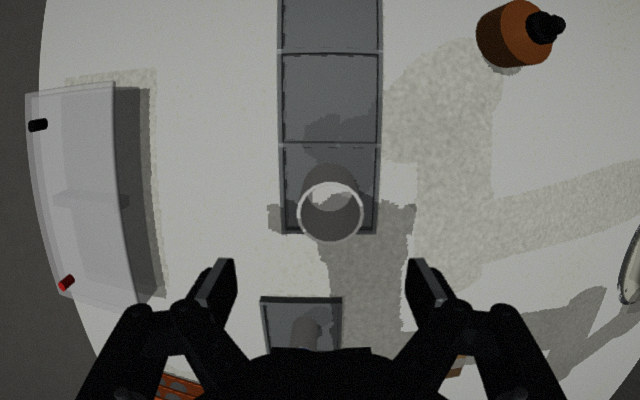

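The beaker (331,211) is in its compartment, upright. Carton next.

apply_moves(
  steps=[
    {"hand": 1,"xyz": [14,18.1,0],"delta_rot": [0,0,-0.05]},
    {"hand": 1,"xyz": [14,18.1,0],"delta_rot": [0,0,-0.05]},
    {"hand": 1,"xyz": [14,18.1,0],"delta_rot": [0,0,-0.05]},
    {"hand": 1,"xyz": [14,18.1,0],"delta_rot": [0,0,-0.05]},
    {"hand": 1,"xyz": [14,18.1,0],"delta_rot": [0,0,-0.05]},
    {"hand": 1,"xyz": [14,18.1,0],"delta_rot": [0,0,-0.05]},
    {"hand": 1,"xyz": [14,18.1,0],"delta_rot": [0,0,-0.05]},
    {"hand": 1,"xyz": [14,18.1,0],"delta_rot": [0,0,-0.05]},
  ],
)

```text
clock: 16.6
position: [440.9, 111.9, 154.4]
ee_rot: [-0.068, 0.998, -0.0, -0.001]
contact_force: [-0.1, -0.2, -0.6]
gripper_width: 85.4
```

```bash
python3 - <<'E'
from h import *
p=get_image("wrist"); cv2.imwrite("pics/w11.png",p["frame"])
print([(np.round(d["xyz"]),d["confidence"]) for d in nets.pinpoint(p,"carton_mid")])
plan([443,112,45],np.pi+.13)
E
```

```text
[]
t 16.7 xyz [-0.12  0.08 10.96] rot [-0.001 -0.001  0.003] rows 2.6 w 85.4 F [0.2 0.5 0.5] pos [442.1 111.2 154.6]
```

View pics/w11.png

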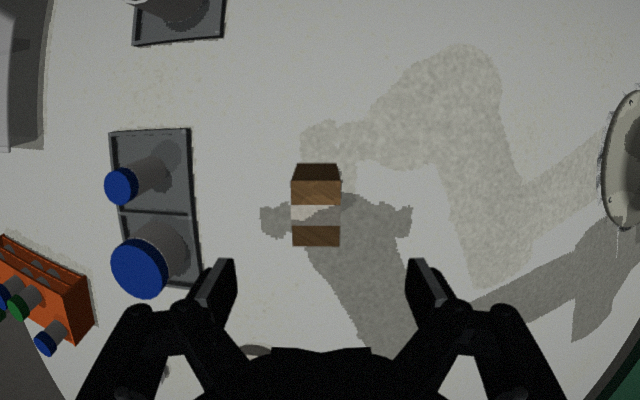

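The carton (317,212) is square with the jaws and centred. Its sides are vertical in the image, so the 0.13 rad yaw is right.

apply_moves(
  steps=[
    {"hand": 1,"xyz": [-0.1,0.1,4],"delta_rot": [0,0,0]},
    {"hand": 1,"xyz": [-0.1,0.1,7.5],"delta_rot": [0,0,0]},
    {"hand": 1,"xyz": [-0.1,0.1,10],"delta_rot": [0,0,0]},
    {"hand": 1,"xyz": [-0.1,0.1,11],"delta_rot": [0,0,0]},
    {"hand": 1,"xyz": [-0.1,0.1,11],"delta_rot": [0,0,0]},
    {"hand": 0,"xyz": [-0.1,0.1,11],"delta_rot": [0,0,0]},
    {"hand": 0,"xyz": [-0.1,0.1,11],"delta_rot": [0,0,0]},
    {"hand": 0,"xyz": [-0.1,0.1,11],"delta_rot": [0,0,0]},
    {"hand": 0,"xyz": [-0.1,0.1,11],"delta_rot": [0,0,0]},
    {"hand": 0,"xyz": [-0.1,0.1,11],"delta_rot": [0,0,0]},
    {"hand": 0,"xyz": [-0.1,0.1,11],"delta_rot": [0,0,0]},
    {"hand": 0,"xyz": [-0.1,0.1,11],"delta_rot": [0,0,0]},
  ],
)

```text
clock: 17.7
position: [443.7, 113.0, 46.5]
ee_rot: [-0.067, 0.998, 0.0, 0.001]
contact_force: [0.4, -1.8, 7.2]
gripper_width: 35.5
```

```bash
python3 - <<'E'
from h import *
plan([602,-141,145],np.pi+.084)
E
```

```text
t 17.7 xyz [-12.33 -27.28  -9.84] rot [0.001 0.002 0.05 ] rows 7.6 w 35.5 F [ 0.4 -1.8  7.2] pos [443.7 113.   46.5]
```

apply_moves(
  steps=[
    {"hand": 0,"xyz": [0,0,-3],"delta_rot": [0,0,0]},
    {"hand": 0,"xyz": [0,0,-7],"delta_rot": [0,0,0]},
    {"hand": 0,"xyz": [0,0,-10],"delta_rot": [0,0,0]},
    {"hand": 0,"xyz": [-1.4,-3,-10],"delta_rot": [0,0,0.05]},
    {"hand": 0,"xyz": [-2.9,-6.4,-10],"delta_rot": [0,0,0.05]},
    {"hand": 0,"xyz": [-4.5,-9.9,-10],"delta_rot": [0,0,0.05]},
    {"hand": 0,"xyz": [-6.1,-13.4,-10],"delta_rot": [0,0,0.05]},
    {"hand": 0,"xyz": [-7.7,-17,-10],"delta_rot": [0,0,0.05]},
    {"hand": 0,"xyz": [-9.3,-20.5,-10],"delta_rot": [0,0,0.05]},
    {"hand": 0,"xyz": [-10.9,-24,-10],"delta_rot": [0,0,0.05]},
    {"hand": 0,"xyz": [-12.3,-27.2,-10],"delta_rot": [0,0,0.05]},
    {"hand": 0,"xyz": [-12.3,-27.2,-10],"delta_rot": [0,0,0.05]},
  ],
)

```text
clock: 18.7
position: [603.2, -145.3, 144.5]
ee_rot: [-0.039, 0.999, -0.001, 0.001]
contact_force: [0.0, 0.7, 0.6]
gripper_width: 35.4
```

```bash
python3 - <<'E'
from h import *
p=get_image("wrist"); cv2.imwrite("pics/w12.png",p["frame"])
plan([602,-141,48],np.pi+.084)
E
```

```text
t 18.75 xyz [-0.08  0.22  9.62] rot [ 0.    -0.001 -0.005] rows 2.3 w 35.3 F [-0.1 -0.4 -1.6] pos [ 601.4 -143.3  144.2]
```

View pics/w12.png

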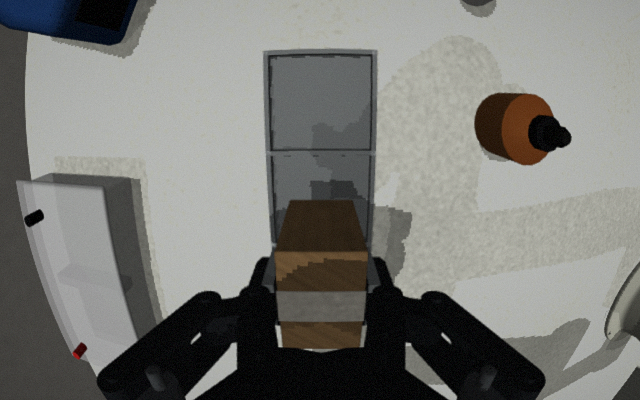

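The carton is above the middle compartment and aligned. Lowering.

apply_moves(
  steps=[
    {"hand": 0,"xyz": [-0.1,0.2,3],"delta_rot": [0,0,0]},
    {"hand": 0,"xyz": [-0.1,0.2,6],"delta_rot": [0,0,0]},
    {"hand": 0,"xyz": [-0.1,0.2,8],"delta_rot": [0,0,0]},
    {"hand": 0,"xyz": [-0.1,0.2,9],"delta_rot": [0,0,0]},
    {"hand": 0,"xyz": [-0.1,0.2,9.4],"delta_rot": [0,0,0]},
    {"hand": 0,"xyz": [-0.1,0.2,9.6],"delta_rot": [0,0,0]},
    {"hand": 0,"xyz": [-0.1,0.2,9.7],"delta_rot": [0,0,0]},
    {"hand": 0,"xyz": [-0.1,0.2,9.8],"delta_rot": [0,0,0]},
    {"hand": 0,"xyz": [-0.1,0.2,9.8],"delta_rot": [0,0,0]},
  ],
)

```text
clock: 19.5
position: [602.0, -138.2, 49.5]
ee_rot: [-0.042, 0.999, 0.0, 0.001]
contact_force: [-3.2, 1.3, 5.1]
gripper_width: 35.3
```

apply_moves(
  steps=[
    {"hand": 0.65,"xyz": [0,0,0],"delta_rot": [0,0,0]},
    {"hand": 1,"xyz": [0,0,0],"delta_rot": [0,0,0]},
    {"hand": 1,"xyz": [0,0,0],"delta_rot": [0,0,0]},
    {"hand": 1,"xyz": [0,0,0],"delta_rot": [0,0,0]},
    {"hand": 1,"xyz": [0,0,0],"delta_rot": [0,0,0]},
    {"hand": 1,"xyz": [0,0,-3],"delta_rot": [0,0,0]},
    {"hand": 1,"xyz": [0,0,-7],"delta_rot": [0,0,0]},
    {"hand": 1,"xyz": [0,0,-12],"delta_rot": [0,0,0]},
    {"hand": 1,"xyz": [0,0,-12],"delta_rot": [0,0,0]},
  ],
)

```text
clock: 20.25
position: [605.6, -139.3, 175.3]
ee_rot: [-0.042, 0.999, -0.001, 0.007]
contact_force: [0.4, -0.6, 0.9]
gripper_width: 85.3
```

```bash
python3 - <<'E'
from h import *
p=get_image("wrist"); cv2.imwrite("pics/w13.png",p["frame"])
print([(np.round(d["xyz"]),d["confidence"]) for d in nets.pinpoint(p,"carton_mid")])
plan([480,-356,180],np.pi)
E
```

```text
[(array([592., -58.,  38.]), 0.35)]
t 20.35 xyz [ 14.12 -20.63  -0.97] rot [-0.001  0.008  0.083] rows 6.0 w 85.5 F [ 0.  -0.4 -0. ] pos [ 603.6 -138.7  171.3]
```

View pics/w13.png

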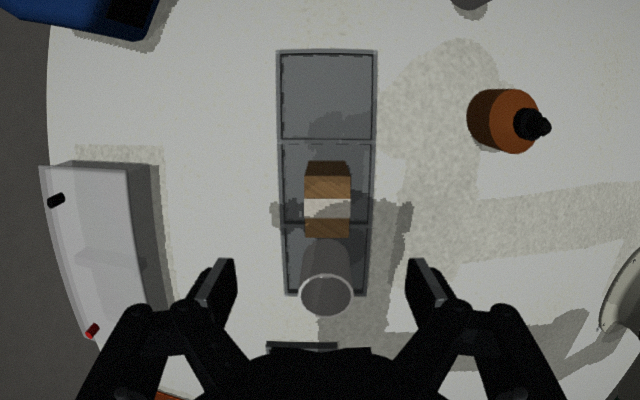

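The carton (327,200) is upright in the middle compartment. Bottle next.

apply_moves(
  steps=[
    {"hand": 1,"xyz": [14.1,-20.6,-1],"delta_rot": [0,0,0.084]},
    {"hand": 1,"xyz": [14.1,-20.6,-1],"delta_rot": [0,0,0.084]},
    {"hand": 1,"xyz": [14.1,-20.6,-1],"delta_rot": [0,0,0.084]},
    {"hand": 1,"xyz": [14.1,-20.6,-1],"delta_rot": [0,0,0.084]},
    {"hand": 1,"xyz": [14.1,-20.6,-1],"delta_rot": [0,0,0.084]},
    {"hand": 1,"xyz": [14.1,-20.6,-1],"delta_rot": [0,0,0.084]},
    {"hand": 1,"xyz": [14.1,-20.6,-1],"delta_rot": [0,0,0.084]},
    {"hand": 1,"xyz": [14.1,-20.6,-1],"delta_rot": [0,0,0.084]},
    {"hand": 1,"xyz": [14.1,-20.6,-1],"delta_rot": [0,0,0.084]},
  ],
)

```text
clock: 21.1
position: [477.6, -355.6, 176.2]
ee_rot: [0.001, 1.0, 0.0, -0.001]
contact_force: [0.4, -0.2, 0.0]
gripper_width: 85.5
```

```bash
python3 - <<'E'
from h import *
p=get_image("wrist"); cv2.imwrite("pics/w14.png",p["frame"])
print([(np.round(d["xyz"]),d["confidence"]) for d in nets.pinpoint(p,"bottle_mid")])
plan([480,-356,50],np.pi)
E
```

```text
[(array([ 479., -360.,   47.]), 0.84), (array([ 442., -230.,    4.]), 0.62)]
t 21.2 xyz [-0.16 -0.14 12.66] rot [ 0.001 -0.001  0.   ] rows 3.0 w 85.2 F [ 0.3 -0.3  0.6] pos [ 478.6 -354.6  176.6]
```

View pics/w14.png

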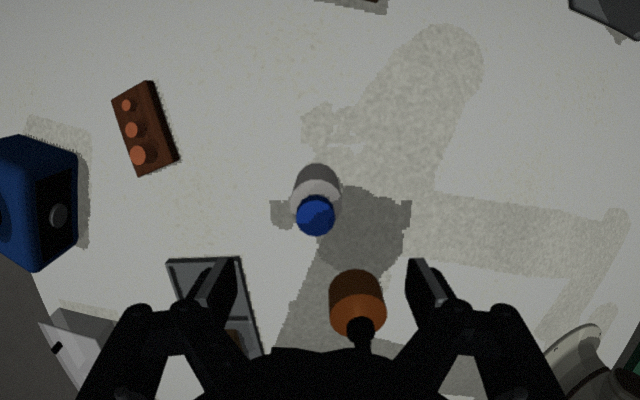

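The bottle cap (316,216) is centred and the dropper (356,300) sits about 130 mm away in y. Descending to TCP z≈51.

apply_moves(
  steps=[
    {"hand": 1,"xyz": [-0.1,-0.2,4],"delta_rot": [0,0,0]},
    {"hand": 1,"xyz": [-0.1,-0.2,7.5],"delta_rot": [0,0,0]},
    {"hand": 1,"xyz": [-0.1,-0.2,10.5],"delta_rot": [0,0,0]},
    {"hand": 1,"xyz": [-0.1,-0.2,12.5],"delta_rot": [0,0,0]},
    {"hand": 1,"xyz": [-0.1,-0.2,12.5],"delta_rot": [0,0,0]},
    {"hand": 0,"xyz": [-0.1,-0.2,12.5],"delta_rot": [0,0,0]},
    {"hand": 0,"xyz": [-0.1,-0.2,12.5],"delta_rot": [0,0,0]},
    {"hand": 0,"xyz": [-0.1,-0.2,12.5],"delta_rot": [0,0,0]},
    {"hand": 0,"xyz": [-0.1,-0.2,12.5],"delta_rot": [0,0,0]},
    {"hand": 0,"xyz": [-0.1,-0.2,12.5],"delta_rot": [0,0,0]},
    {"hand": 0,"xyz": [-0.1,-0.2,12.5],"delta_rot": [0,0,0]},
    {"hand": 0,"xyz": [-0.1,-0.2,12.5],"delta_rot": [0,0,0]},
  ],
)

```text
clock: 22.2
position: [480.6, -358.0, 54.4]
ee_rot: [0.0, 1.0, -0.001, 0.002]
contact_force: [1.6, 0.8, 7.1]
gripper_width: 40.5
```

```bash
python3 - <<'E'
from h import *
plan([609,-225,152],np.pi+.084)
E
```

```text
t 22.2 xyz [-12.87  13.29  -9.74] rot [-0.002  0.004 -0.085] rows 5.0 w 40.5 F [1.6 0.8 7.1] pos [ 480.6 -358.    54.4]
```

apply_moves(
  steps=[
    {"hand": 0,"xyz": [0,0,-3],"delta_rot": [0,0,0]},
    {"hand": 0,"xyz": [0,0,-7],"delta_rot": [0,0,0]},
    {"hand": 0,"xyz": [0,0,-10],"delta_rot": [0,0,0]},
    {"hand": 0,"xyz": [-2.1,2.2,-10],"delta_rot": [0,0,-0.084]},
    {"hand": 0,"xyz": [-4.3,4.4,-10],"delta_rot": [0,0,-0.084]},
    {"hand": 0,"xyz": [-6.5,6.6,-10],"delta_rot": [0,0,-0.084]},
    {"hand": 0,"xyz": [-8.7,8.9,-10],"delta_rot": [0,0,-0.084]},
    {"hand": 0,"xyz": [-10.9,11.2,-10],"delta_rot": [0,0,-0.084]},
    {"hand": 0,"xyz": [-12.9,13.2,-10],"delta_rot": [0,0,-0.084]},
    {"hand": 0,"xyz": [-12.9,13.2,-10],"delta_rot": [0,0,-0.084]},
    {"hand": 0,"xyz": [-12.9,13.2,-10],"delta_rot": [0,0,-0.084]},
  ],
)

```text
clock: 23.12
position: [608.7, -224.4, 151.9]
ee_rot: [-0.042, 0.999, 0.0, -0.0]
contact_force: [-0.3, 0.1, -0.3]
gripper_width: 40.8
```

```bash
python3 - <<'E'
from h import *
p=get_image("wrist"); cv2.imwrite("pics/w15.png",p["frame"])
plan([609,-225,54],np.pi+.084)
E
```

```text
t 23.17 xyz [-0.12  0.01  9.79] rot [ 0.001 -0.001 -0.   ] rows 2.3 w 40.6 F [-0.1 -0.4 -0.9] pos [ 607.9 -225.3  151.9]
```

View pics/w15.png

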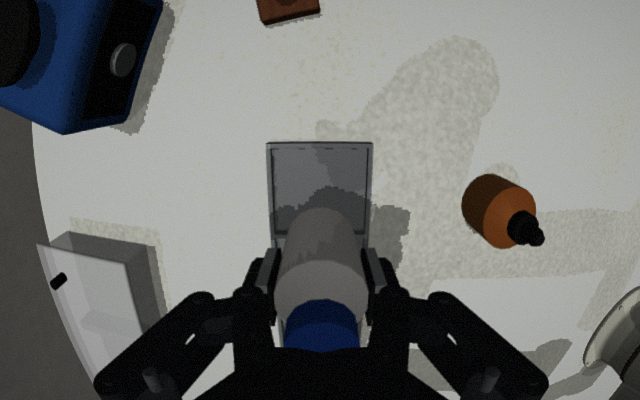

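The bottle is above the last free compartment and aligned. Lowering.

apply_moves(
  steps=[
    {"hand": 0,"xyz": [-0.1,0,3],"delta_rot": [0,0,0]},
    {"hand": 0,"xyz": [-0.1,0,6],"delta_rot": [0,0,0]},
    {"hand": 0,"xyz": [-0.1,0,8],"delta_rot": [0,0,0]},
    {"hand": 0,"xyz": [-0.1,0,9],"delta_rot": [0,0,0]},
    {"hand": 0,"xyz": [-0.1,0,9.4],"delta_rot": [0,0,0]},
    {"hand": 0,"xyz": [-0.1,0,9.6],"delta_rot": [0,0,0]},
    {"hand": 0,"xyz": [-0.1,0,9.7],"delta_rot": [0,0,0]},
    {"hand": 0,"xyz": [-0.1,0,9.8],"delta_rot": [0,0,0]},
    {"hand": 0,"xyz": [-0.1,0,9.8],"delta_rot": [0,0,0]},
  ],
)

```text
clock: 23.92
position: [607.9, -226.5, 57.3]
ee_rot: [-0.041, 0.999, -0.0, -0.001]
contact_force: [-5.1, 0.6, 7.9]
gripper_width: 40.3
```

apply_moves(
  steps=[
    {"hand": 0.7,"xyz": [0,0,0],"delta_rot": [0,0,0]},
    {"hand": 1,"xyz": [0,0,0],"delta_rot": [0,0,0]},
    {"hand": 1,"xyz": [0,0,0],"delta_rot": [0,0,0]},
    {"hand": 1,"xyz": [0,0,0],"delta_rot": [0,0,0]},
    {"hand": 1,"xyz": [0,0,0],"delta_rot": [0,0,0]},
    {"hand": 1,"xyz": [0,0,-3],"delta_rot": [0,0,0]},
    {"hand": 1,"xyz": [0,0,-7],"delta_rot": [0,0,0]},
    {"hand": 1,"xyz": [0,0,-11],"delta_rot": [0,0,0]},
    {"hand": 1,"xyz": [0,0,-14],"delta_rot": [0,0,0]},
    {"hand": 1,"xyz": [0,0,-14],"delta_rot": [0,0,0]},
  ],
)

```text
clock: 24.75
position: [613.2, -226.8, 203.0]
ee_rot: [-0.042, 0.999, -0.003, 0.007]
contact_force: [0.4, -0.1, 1.1]
gripper_width: 85.4
```

apply_moves(
  steps=[
    {"hand": 1,"xyz": [6,-3,0],"delta_rot": [0,0,0]},
    {"hand": 1,"xyz": [12,-6,0],"delta_rot": [0,0,0]},
    {"hand": 1,"xyz": [12,-6,0],"delta_rot": [0,0,0]},
    {"hand": 1,"xyz": [12,-6,0],"delta_rot": [0,0,0]},
    {"hand": 1,"xyz": [12,-6,0],"delta_rot": [0,0,0]},
    {"hand": 1,"xyz": [12,-6,0],"delta_rot": [0,0,0]},
  ],
)

```text
clock: 25.25
position: [494.7, -295.8, 194.5]
ee_rot: [-0.041, 0.999, -0.0, 0.0]
contact_force: [0.4, 0.5, 0.1]
gripper_width: 85.0
```

```bash
python3 - <<'E'
from h import *
c={"tray3":((602,-141),.084),"tray2":((605.5,156),.099)}
for n in ("top","side","wrist"):
    p=get_image(n); cv2.imwrite(f"pics/{n}f.png",p["frame"])
    for l in ["bottle_mid","jar_mid","tube_mid","beaker_mid","carton_mid","dropper","tape"]:
        for d in nets.pinpoint(p,l)[:1]:
            x=np.array(d["xyz"]); t="tray2" if l[0] in "j" or l[:2]=="tu" else "tray3"
            o,a=c[t]; v=R.from_euler("z",-a).apply([x[0]-o[0],x[1]-o[1],x[2]])
            print(n,l,np.round(x),"in",t,np.round(v),round(d["confidence"],2))
    
E
```

```text
top jar_mid [603. 196.  32.] in tray2 [ 1. 40. 32.] 0.61
top tube_mid [606. 110.  38.] in tray2 [ -4. -46.  38.] 0.51
top beaker_mid [601. -59.  39.] in tray3 [ 6. 82. 39.] 0.85
top carton_mid [ 603. -140.   32.] in tray3 [ 2.  1. 32.] 0.86
top tape [495. 352.   2.] in tray3 [-65. 500.   2.] 0.83
side bottle_mid [ 605. -226.   51.] in tray3 [ -4. -85.  51.] 0.82
side jar_mid [607. 194.  37.] in tray2 [ 5. 37. 37.] 0.91
side tube_mid [607. 111.  36.] in tray2 [ -3. -45.  36.] 0.62
side beaker_mid [596. -62.  36.] in tray3 [ 1. 79. 36.] 0.73
side carton_mid [ 600. -138.   34.] in tray3 [-2.  3. 34.] 0.79
side dropper [ 436. -231.   -3.] in tray3 [-173.  -76.   -3.] 0.77
side tape [490. 349.  -0.] in tray3 [-71. 497.  -0.] 0.82
wrist bottle_mid [ 608. -225.   53.] in tray3 [ -1. -84.  53.] 0.92
wrist beaker_mid [593. -58.  38.] in tray3 [-2. 84. 38.] 0.64
wrist carton_mid [ 602. -137.   38.] in tray3 [-0.  4. 38.] 0.78
wrist dropper [ 445. -228.    0.] in tray3 [-163.  -74.    0.] 0.9
```

View pics/topf.png

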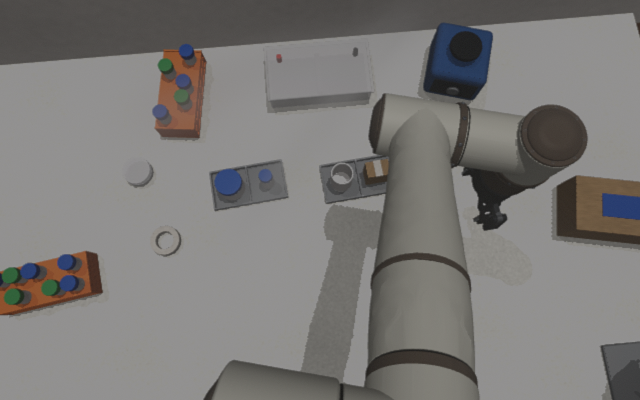

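View pics/sidef.png

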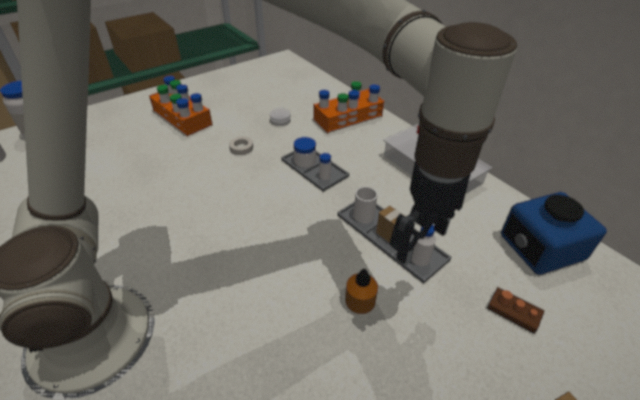

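View pics/wristf.png

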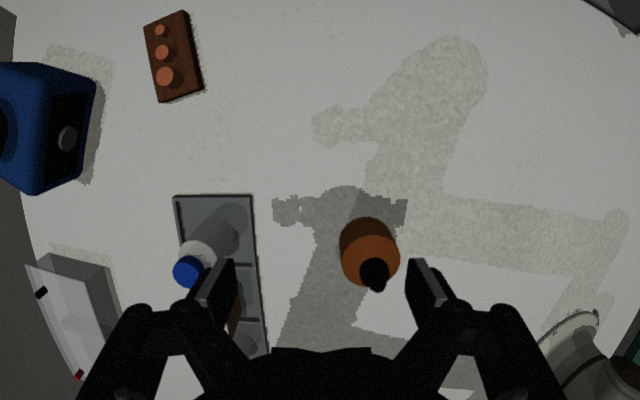

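All five things stand upright in their compartments. In the side view the tray2 pair is at (305,155) and (326,167) and the tray3 trio at (365,207), (390,222) and (425,248). The dropper and tape haven't moved and the arm is clear, so I'm handing in.

```bash
python3 -c "
from bench import workorder; print(workorder.job_done())"
```

```text
the job is handed in; nothing more can be done
None
```

Both kits are made up and the job is handed in, at about 25.5 s on the robot's clock. In tray3 the beaker, carton and bottle stand in the +y, middle and −y compartments. In tray2 the jar is in the +y compartment and the tube in the −y one. Each was lowered until it touched the floor with 5 to 9 N, then released.

**Positions:** in the final pictures every object that was found lies within about 6 mm of its compartment's centre. Heights match standing on the tray floor within the networks' 4 mm error, and all five look upright.

**Bystanders:** the dropper reads (436 to 445, −230) and the tape (490 to 495, 350). Both are within about 5 mm of their first readings, which is inside measurement error.

**Checks that failed or disagreed:**
- In the last top view the arm hid the bottle and the dropper, so those two rest on the side and wrist views only.
- The wrist check straight after placing the carton reported the beaker's position instead. The picture and the later views show the carton in place.
- The top view first gave the jar's position as a second, weaker match for the bottle, and the side view ranked the carton's position above the jar's own. Other views settled both.

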